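# Draw the lid bolt of a shaking water bath

### The job

The run is over: unbolt the lid of the shaking water bath. Press the sprung catch pad right down with one fingertip and keep it down while the other fingertip pushes the bolt's upright knob all the way back towards the pad; only then let the pad spring up again, so that the catch holds the bolt drawn. Nothing needs to be gripped. Leave the lid shut, and do not disturb the small jar and beaker on the deck or the bottle on the bench.

Things in the scene. Friction and masses are not known exactly. Their poses are not given: they have to be found in the camera images.
- bath: Shaking water bath, a grey box 360 x 460 x 190 mm, fixed on the bench. Origin: centre of its underside; -x side is the front (dark panel), y along the front, z up. Its level grey top deck is 190 mm up. A flat lid 30 mm high with a bar handle (top 57 mm above the deck), hinged at the rear, covers all but a strip 105 mm deep along the front; there lies the lid bolt, along bath y, at bath x = -128 mm.
- eye (a point): Middle of the top of the steel eye on the front edge of the hinged lid, 27.5 mm above the deck with the lid shut (higher = lid lifted); the bolt is shot through it. It is 76 mm to the bath's -y side of the knob's start. From -y to +y along the bolt: this eye, two guides, the upright knob, the catch pad. The bolt is a flat steel bar 18 mm wide, its top 20 mm above the deck.
- guide (a point): Middle of the top of the guide nearest the knob, a steel block 34 mm (bath x) by 8 mm (bath y) that straddles the bar, 23.5 mm above the deck; 31 mm to the bath's -y side of the knob's start. A second, like it, is 26 mm further to -y. A fingertip on the -y side of the knob stands over the bar, between this guide and the knob.
- knob (a point): Upright steel knob on the bar's end, a cylinder 14 mm in diameter; origin: on its axis, half-way up, 36 mm above the deck; it stands from 20 to 52 mm above the deck. To draw the bolt, push it from its -y side towards the bath's +y (towards the pad), 24.5 mm to its stop. That takes 2 to 3 N with the catch down; with the catch up it moves only about 1 mm.
- pad (a point): Pad of the sprung catch: dark ribbed block, 26 mm (bath x) by 44 mm (bath y). Origin: centre of its top, 33 mm above the deck when up, 26 mm when right down; 68 mm to the bath's +y side of the knob's start. It sinks straight and level wherever pressed: 5 N to start, 8 N to hold right down. The housing round it, 38 x 53 mm, is 23 mm high: a fingertip may overhang or slide along the pad.
- bolt (a joint): Travel of the bolt along the bath's +y in m: 0 = shot home through the lid's eye (the start), 0.0245 = drawn right back to its stop; the catch can spring up and hold it drawn from 0.022 on.
- catch (a joint): How far the catch pad is pressed, in m: 0 = up (start), 0.007 = right down. Its tooth stands before the bar's end; the bolt is free above about 0.005. Let go half-way, the tooth rubs on the bar's underside and comes up only when the bolt is home or fully drawn.
- jar_mid (a point): Centre, half-way up, of a small brown glass jar with white cap, 40 mm in diameter, 55 mm high, standing loose on the bath's front deck near one end of it.
- beaker_mid (a point): Centre, half-way up, of a small glass beaker, 42 mm in diameter, 55 mm high, standing loose on the bath's front deck near the other end (the jar and the beaker may change places).
- reagent_mid (a point): Centre, half-way up, of a brown reagent bottle, 68 mm in diameter, 170 mm high, standing loose on the bench to the left of the bath.

How it is judged:
By the outcome, as a careful person would: the job done as asked, in the order asked, and still so for the second after the job is handed in, with the robot touching nothing.
It also fails if it takes over 42 s, if anything falls off the work surface, if the arm or the gripper's body presses on something with over 40 N, if the wrist force passes 120 N, or if a joint passes its speed limit or range.

### The arm

A 6-joint arm with a two-finger parallel gripper is mounted at the origin on the work surface. World frame = base frame: x ahead of the robot, y to its left, z up, the work surface at z = 0. Lengths are in m, angles in rad, forces in N, time in s.
With the tool pointing down it reaches from about 0.325 to 0.775 m from the base axis. Payload 5.5 kg.
Tool frame: the origin (TCP) lies at the very end of the fingers, on their centre line; the grasp point (between the pads) lies 19 mm behind it (r.pinch_z is the distance from the TCP to the grasp point, in m); z points along the fingers, y is the line along which they close (so a half turn about z gives the same grasp; the last joint's range is limited). The gripper opens to 85 mm and grips with 20 to 120 N. Pads are 22 mm wide; open, the fingers measure 114 mm over their backs; the gripper's body (76 mm by 85 mm) begins 54 mm behind the grasp point. The pads swing forward as they close: fully open they stand 13 mm farther back than shut.
Start: joints at [-1.382, 0.091, 1.231, -0, 1.82, -0.057], TCP at [0.146, -0.582, 0.231] pointing down, gripper open.
Joint ranges: [-2.87, 2.87], [-0.86, 2.18], [0.17, 2.46], [-1.51, 4.65], [0.06, 2.69], [-2.65, 2.65]. Speed limits (rad/s): [2.57, 2.57, 3.01, 3.14, 3.14, 3.14].

### API

Orientations are given as a unit quaternion [x, y, z, w].
In Python, from bench import r gives the robot as it stands.
- The arm moves only by the shell command python3 -m inch 'ROWS'. ROWS is JSON, a list of rows, each a list of 7 numbers: the shift along the tool's x, y, z in m, then the turn, a rotation vector about the tool's x, y, z in rad, then the closure in counts, from 0 (fully open) to 255 (shut). A call has 1 to 8 rows; each row shifts and turns the commanded pose from where the row before left it, along the tool's axes as they then stand; what a row does not reach is not made up. A row lasts 1/12 s, in which the tool goes at most 41.7 mm and 7.16 degrees, less where a joint would pass 70% of its speed; a pose out of reach is approached as far as the arm can. A call with a gripper value outside its range is refused whole. The fingers move at their own pace and stop on an object; the grip force is fixed at half the most. Time passes only in rows, so rows that do not move let the fingers close. It gives the time, the measured TCP pose, the force, the opening and the grip force at its end, in the units of the state.
- r.get_obs(): the state, without advancing time (a new reading comes with each control period).
- r.read_camera(name): name is "scene" or "top"; returns the picture (480x640x3 uint8, red, green, blue); there is no depth.
- r.camera_model(name): a dict with "vfov" (degrees; the focal length in pixels is half the picture's height over the tangent of half this angle, whatever the lens; pixels are square), "cx", "cy" (the principal point, pixels), "view" (4x4, takes a point from world to camera coordinates). Camera axes: x right, y up, looking along -z (the intrinsics and any distortion apply to the point x, -y, -z); pixel columns grow to the right and rows downward; lengths in m; the calibration is good to about 2 mm. A picture is of the moment at which its call begins. camera_model takes no time and is no camera call.
- r.job_done(): hands the job in; it is judged then, once.
Trained networks look in the newest picture that a camera, given by its name, has taken for a name from the list of things; names that differ only in an ending like _2 or _b are one class to them, and where a whole thing is asked for, a point or a joint stands for the part that bears it (a point fixed in the world has none). Each returns a list of dicts, best first, with "p" (0 to 1); they miss things now and then, are a little off and sometimes report something else, mostly with a low value. They report only what shows in the picture. A call takes as long as a camera call.
- r.masks_of(query, camera): "mask" (480x640 bool, what is visible of it).
- r.landmark_of(query, camera): "position" ([x, y, z] in m, in the coordinates of the camera as it stood for that picture, good to about 4 mm: a listed point, or the origin of a listed thing).
The state is a dict: "time": time; "joint_positions": joint angles; "qd": joint speeds; "effort": joint torques, N m; "eef_pos": TCP position; "eef_rot": TCP orientation; "contact_force": force on the tool from outside, world axes, zero at the start; "ft_torque": the same for the moment, N m; "finger_gap": opening from 0.0 (shut) to 1.0 (fully open); "grasp_force": force on a finger pad.
Only numpy, scipy, OpenCV 4.12 (cv2) and the standard library are available. Lean on these libraries where they do the work, as an engineer would, in place of code of your own. Each camera call takes 0.05 s, during which the arm holds its last target. There are 200 camera calls.

## Working session

There is one attempt and no reset: what is moved stays moved. The work goes in short steps, Python scripts to look and compute and a shell command to move; the robot and the scene stay as the last step left them, time stands still between calls to the robot, and variables do not carry over. Pictures are saved under pics/ and viewed, at most 10 in all, crops included, and the job is handed in when it is done.

```bash
ls; mkdir -p pics
cat > h.py <<'E'
import numpy as np,cv2
from bench import r
def world(cam,p):
    V=np.array(r.camera_model(cam)["view"]); return np.linalg.inv(V)@np.r_[p,1]
E
python3 - <<'E'
from h import *
np.set_printoptions(precision=4,suppress=True)
for c in("scene","top"):
    im=r.read_camera(c); cv2.imwrite(f"pics/{c}0.png",im[...,::-1])
    m=r.camera_model(c); print(c,{k:v for k,v in m.items() if k!="view"})
    for q in("bath","eye","guide","knob","pad","jar_mid","beaker_mid","reagent_mid"):
        for d in r.landmark_of(q,c)[:2]: print(c,q,round(d["p"],2),world(c,d["position"])[:3])
print(r.get_obs())
E
```

```text
pics
scene {'vfov': 49.57092626575155, 'cx': 322.19640912904663, 'cy': 239.19649497535684}
scene guide 0.71 [0.533  0.0482 0.2153]
scene knob 0.64 [0.5402 0.0798 0.2218]
scene pad 0.55 [0.56   0.1443 0.2241]
scene jar_mid 0.94 [0.5834 0.2747 0.215 ]
scene beaker_mid 0.66 [ 0.4905 -0.0872  0.2167]
scene beaker_mid 0.33 [0.5212 0.0081 0.2136]
scene reagent_mid 0.91 [0.3911 0.4604 0.0828]
scene reagent_mid 0.25 [0.5811 0.2801 0.2174]
top {'vfov': 56.7793857487844, 'cx': 316.02607282638365, 'cy': 232.18894887870843}
top eye 0.93 [0.5204 0.0027 0.2161]
top guide 0.97 [0.5318 0.0488 0.2087]
top knob 0.68 [0.5407 0.0834 0.2265]
top pad 0.75 [0.5634 0.1429 0.2228]
top jar_mid 0.6 [0.5797 0.2737 0.2193]
top beaker_mid 0.57 [ 0.49   -0.0959  0.2195]
top reagent_mid 0.64 [0.392  0.4577 0.0828]
{'time': 0.9, 'joint_positions': array([-1.3817,  0.0911,  1.2307, -0.    ,  1.8198, -0.0567]), 'qd': array([-0.001 , -0.0014, -0.0004,  0.0003, -0.0009, -0.0013]), 'effort': array([  0.0014, -45.8466, -41.8099,  -0.0002,   0.0007,   0.    ]), 'eef_pos': array([ 0.146 , -0.582 ,  0.2313]), 'eef_rot': array([ 0.9925,  0.1226, -0.    , -0.    ]), 'contact_force': array([-0.1178, -0.6711,  0.155 ]), 'ft_torque': array([ 0.0513,  0.0496, -0.0179]), 'grasp_force': 0.0, 'finger_gap': 1.0015639914934018}
```

View pics/scene0.png

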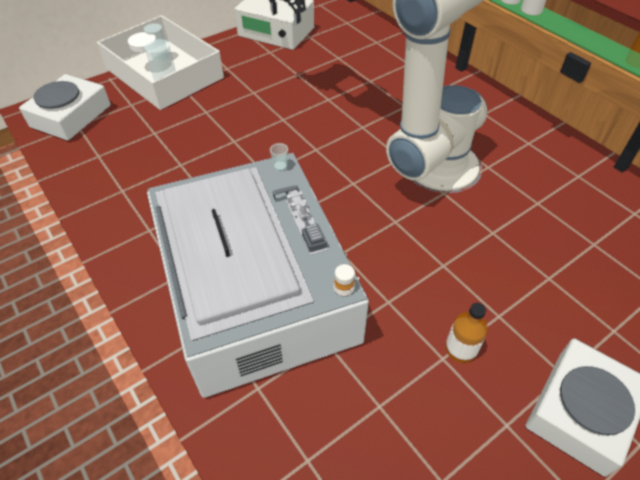

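View pics/top0.png

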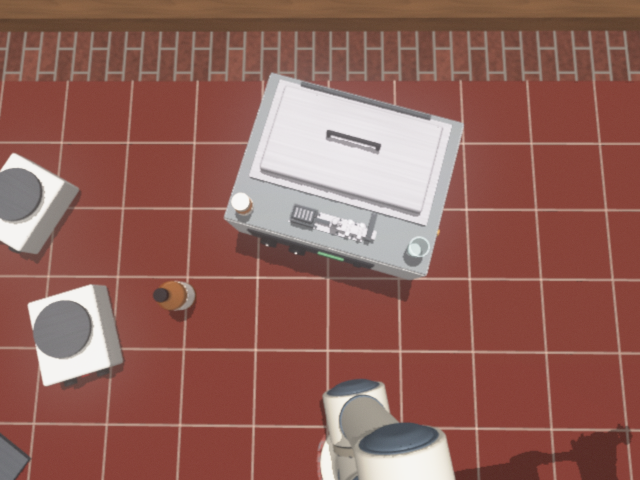

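The two views agree. The bath is turned by about -0.29 rad. In the top view the bolt runs from the eye at about (372,228) to the pad at (304,214). The jar is at the pad end (241,203), the beaker at the eye end (418,247), and the bottle is at left (175,296). Next I'll refine with a fit.

```bash
cat > fit.py <<'E'
from h import *
from scipy.optimize import least_squares
np.set_printoptions(precision=4,suppress=True)
S=dict(eye=-.076,guide=-.031,knob=0,pad=.068)
def fit(n=5):
    D={}
    for i in range(n):
        for c in("scene","top"):
            r.read_camera(c)
            for q in S:
                for d in r.landmark_of(q,c)[:1]:
                    if d["p"]>.4: D.setdefault((q,c),[]).append(world(c,d["position"])[:3])
    for k,v in D.items(): print(k,len(v),np.mean(v,0),np.std(v,0))
    P=[(S[k[0]],np.mean(v,0)) for k,v in D.items()]
    f=lambda x:np.ravel([p[:2]-(x[:2]+s*np.array([np.sin(x[2]),np.cos(x[2])])) for s,p in P])
    o=least_squares(f,[.54,.08,.28],loss="soft_l1",f_scale=.003); print("knob xy, angle",o.x); print(o.fun.reshape(-1,2)*1e3)
if __name__=="__main__":
    fit(3)
    for q in("knob","pad","eye","bath"):
        for d in r.masks_of(q,"top")[:1]:
            m=d["mask"]; v,u=np.nonzero(m); print(q,d["p"],m.sum(),u.mean(),v.mean(), cv2.boxPoints(cv2.minAreaRect(np.c_[u,v].astype(np.float32))).tolist())
E
python3 fit.py
python3 - <<'E'
import cv2
im=cv2.imread("pics/top0.png")[170:270,220:440]
cv2.imwrite("pics/crop0.png",cv2.resize(im,None,fx=3.6,fy=3.6,interpolation=cv2.INTER_CUBIC))
E
```

```text
('eye', 'scene') 3 [0.5229 0.0094 0.2162] [0.001  0.0015 0.0014]
('guide', 'scene') 3 [0.5327 0.0485 0.2123] [0.0004 0.0007 0.0008]
('knob', 'scene') 3 [0.5415 0.0802 0.2252] [0.001  0.0007 0.0014]
('pad', 'scene') 3 [0.5599 0.1434 0.2221] [0.0006 0.0002 0.0016]
('eye', 'top') 3 [0.5209 0.0038 0.2194] [0.0008 0.001  0.0011]
('guide', 'top') 3 [0.5323 0.0491 0.2142] [0.0015 0.0005 0.001 ]
('knob', 'top') 3 [0.5425 0.0805 0.2246] [0.0016 0.0003 0.0014]
('pad', 'top') 3 [0.562  0.1415 0.2205] [0.0015 0.0007 0.002 ]
knob xy, angle [0.542  0.0788 0.2812]
[[ 1.9612  3.6208]
 [-0.7188 -0.5437]
 [-0.5384  1.3174]
 [-0.9595 -0.782 ]
 [ 0.0261 -2.0209]
 [-1.121  -0.0043]
 [ 0.485   1.6857]
 [ 1.1166 -2.7169]]
knob 0.86 255 348.03921568627453 227.48235294117646 [[329.5660705566406, 227.01885986328125], [332.2453308105469, 217.64151000976562], [376.8868103027344, 230.396240234375], [374.2075500488281, 239.77359008789062]]
pad 0.54 310 306.33870967741933 215.53548387096774 [[292.0384521484375, 218.1923065185547], [295.453857421875, 205.6692352294922], [331.076904296875, 215.38462829589844], [327.6614990234375, 227.90769958496094]]
eye 0.86 19081 352.44730360044025 150.96776898485405 [[241.341064453125, 206.0381317138672], [277.16815185546875, 73.47789001464844], [453.98236083984375, 121.26551818847656], [418.1552734375, 253.8257598876953]]
bath 0.69 32910 345.42871467639014 176.35278030993618 [[219.75393676757812, 233.8987579345703], [263.0085754394531, 69.82954406738281], [467.7848815917969, 123.81602478027344], [424.5302429199219, 287.88525390625]]
```

View pics/crop0.png

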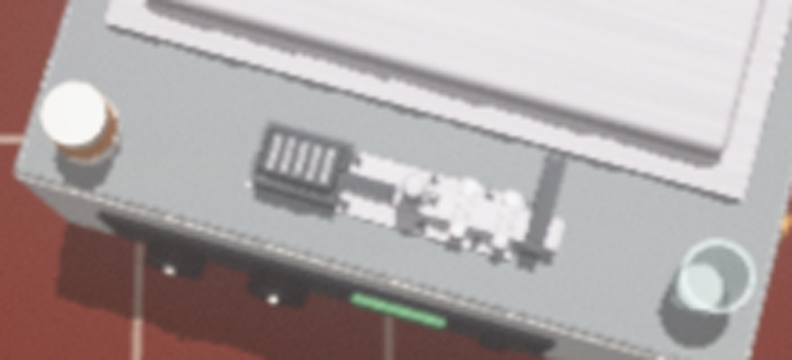

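The crop shows pad (304,213), knob (335,222), guides (352–362, 226), eye (371,230), all in line. I'll check the yaw from the mask edges and start the lift and turn.

```bash
cat >> h.py <<'E'
def pix(cam,u,v,z):
    m=r.camera_model(cam); f=240/np.tan(np.radians(m["vfov"])/2); I=np.linalg.inv(np.array(m["view"]))
    d=I[:3,:3]@[(u-m["cx"])/f,-(v-m["cy"])/f,-1]; c=I[:3,3]; return c+d*(z-c[2])/d[2]
def go(t,yaw):
    from scipy.spatial.transform import Rotation as R
    o=r.get_obs(); Q=R.from_quat(o["eef_rot"]); print("t",o["time"],"pos",o["eef_pos"],"F",o["contact_force"],"gap",o["finger_gap"])
    T=R.from_euler("z",yaw)*R.from_euler("x",np.pi)
    print("tool shift mm",Q.inv().apply(np.array(t)-o["eef_pos"])*1e3,"rotvec",(Q.inv()*T).as_rotvec())
E
python3 - <<'E'
from h import *
np.set_printoptions(precision=4,suppress=True)
for a,b in (((241.3,206),(418.2,253.8)),((277.2,73.5),(454,121.3)),((241.3,206),(277.2,73.5))):
    d=pix("top",*b,.22)-pix("top",*a,.22); print(d,np.arctan2(d[1],d[0]))
# deck front edge from crop
a=np.array([16,178])/3.6+[220,170]; b=np.array([660,352])/3.6+[220,170]
d=pix("top",*b,.19)-pix("top",*a,.19);print(d,np.arctan2(-d[0],-d[1]))
for n,c in (("knob top",(414,186)),("pad",(303,155))):
    u=np.array(c)/3.6+[220,170]; print(n,pix("top",*u,.242 if n!="pad" else .223))
E
python3 -m inch '[[0,0,-0.02,0,0,0.105,68],[0,0,-0.02,0,0,0.105,68],[0,0,-0.02,0,0,0.105,68],[0,0,-0.02,0,0,0.105,68],[0,0,-0.02,0,0,0.105,68]]'
python3 -c "
from h import *
np.set_printoptions(precision=4,suppress=True)
go([.5469,.0963,.31],-.28)"
```

```text
[-0.0996 -0.3706  0.    ] -1.8333872019868438
[-0.1111 -0.3862  0.    ] -1.8509062958672158
[ 0.3005 -0.07    0.    ] -0.22895953352341558
[-0.1029 -0.3861  0.    ] 0.26048200955285045
knob top [0.5406 0.0773 0.242 ]
pad [0.5621 0.1415 0.223 ]
time: 3.02
eef_pos: [0.146, -0.5819, 0.3323]
eef_rot: [0.99, -0.142, 0.0, 0.0]
contact_force: [1.0, -0.5, 0.4]
finger_gap: 0.733
grasp_force: 0.0
t 3.0167 pos [ 0.146  -0.5819  0.3323] F [ 1.025  -0.5126  0.381 ] gap 0.7326011958799171
tool shift mm [ 194.5229 -763.4213   22.218 ] rotvec [ 0.0001 -0.0001 -0.0044]
```

```bash
python3 -m inch '[[0.0097,-0.0382,0,0,0,0,82],[0.0097,-0.0382,0,0,0,0,82],[0.0097,-0.0382,0,0,0,0,82],[0.0097,-0.0382,0,0,0,0,82],[0.0097,-0.0382,0,0,0,0,82],[0.0097,-0.0382,0,0,0,0,82],[0.0097,-0.0382,0,0,0,0,82],[0.0097,-0.0382,0,0,0,0,82]]'
python3 -m inch '[[0.0097,-0.0382,0,0,0,0,82],[0.0097,-0.0382,0,0,0,0,82],[0.0097,-0.0382,0,0,0,0,82],[0.0097,-0.0382,0,0,0,0,82],[0.0097,-0.0382,0,0,0,0,82],[0.0097,-0.0382,0,0,0,0,82],[0.0097,-0.0382,0,0,0,0,82]]'
python3 -c "
from h import *
np.set_printoptions(precision=4,suppress=True)
go([.5469,.0963,.27],-.28)"
```

```text
time: 3.68
eef_pos: [0.3052, -0.3078, 0.3315]
eef_rot: [0.99, -0.139, 0.0, 0.0]
contact_force: [0.6, -1.1, -0.6]
finger_gap: 0.678
grasp_force: 0.0
time: 4.27
eef_pos: [0.4443, -0.0693, 0.3317]
eef_rot: [0.99, -0.139, 0.001, 0.0]
contact_force: [0.1, -1.0, 0.2]
finger_gap: 0.678
grasp_force: 0.0
t 4.2667 pos [ 0.4443 -0.0693  0.3317] F [ 0.0538 -1.0011  0.1989] gap 0.6783931736003583
tool shift mm [  52.9782 -187.429    61.7231] rotvec [ 0.     -0.0011  0.0009]
```

```bash
python3 -m inch '[[0.0100,-0.0375,0.01,0,0,0,82],[0.0100,-0.0375,0.01,0,0,0,82],[0.0100,-0.0375,0.01,0,0,0,82],[0.0100,-0.0375,0.01,0,0,0,82],[0.0100,-0.0300,0.01,0,0,0,82],[0,0,0,0,0,0,82],[0,0,0,0,0,0,82]]'
python3 - <<'E'
from h import *
np.set_printoptions(precision=4,suppress=True)
go([.5469,.0963,.25],-.28)
a=r.read_camera("scene"); b=r.read_camera("top")
cv2.imwrite("pics/s1.png",np.vstack([cv2.resize(a[130:310,200:400],None,fx=3,fy=3,interpolation=2)[:,:,::-1]]))
E
```

```text
time: 4.85
eef_pos: [0.5415, 0.0893, 0.2795]
eef_rot: [0.99, -0.138, -0.002, 0.0]
contact_force: [0.1, -0.7, 0.2]
finger_gap: 0.676
grasp_force: 0.0
t 4.85 pos [0.5415 0.0893 0.2795] F [ 0.0885 -0.6505  0.2055] gap 0.6755433849245276
tool shift mm [ 3.4234 -8.2368 29.4496] rotvec [0.0014 0.0031 0.0036]
```

View pics/s1.png

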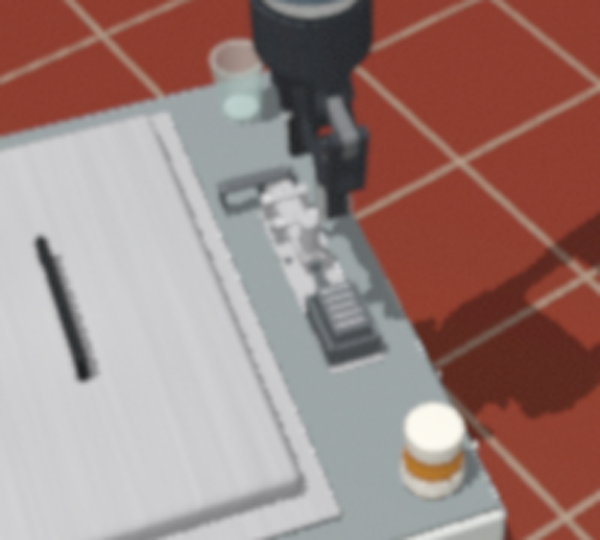

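The scene crop shows the gripper over the bolt with the fingers in line with it. The near fingertip (338,210) is above and short of the pad (345,310); jar and beaker are clear.

```bash
python3 -m inch '[[0.0034,-0.0082,0.015,0.0014,0.003,0.0036,82],[0,0,0.014,0,0,0,82],[0,0,0,0,0,0,82],[0,0,0,0,0,0,82]]'
python3 - <<'E'
from h import *
np.set_printoptions(precision=4,suppress=True)
go([.5469,.0963,.22],-.28)
a=r.read_camera("scene"); b=r.read_camera("top")
cv2.imwrite("pics/s2.png",cv2.resize(a[180:260,270:350],None,fx=7,fy=7,interpolation=2)[:,:,::-1])
m=r.camera_model("scene");V=np.array(m["view"]);f=240/np.tan(np.radians(m["vfov"])/2)
o=r.get_obs()["eef_pos"];e=np.array([.276,.961,0])
for n,P in(("A inner",o+e*.029),("A outer",o+e*.0435),("B inner",o-e*.029),("knobtop",[.5415,.0795,.242]),("padc",[.561,.1435,.223])):
    c=V@np.r_[P,1]; print(n,((m["cx"]+f*c[0]/-c[2])-270)*7,((m["cy"]-f*c[1]/-c[2])-180)*7)
E
```

```text
time: 5.28
eef_pos: [0.5465, 0.0938, 0.2528]
eef_rot: [0.99, -0.142, 0.002, -0.0]
contact_force: [0.6, 0.6, -0.1]
finger_gap: 0.675
grasp_force: 0.0
t 5.2833 pos [0.5465 0.0938 0.2528] F [ 0.6124  0.6261 -0.1463] gap 0.6752472892742613
tool shift mm [-0.4574 -2.5014 32.7636] rotvec [-0.0011 -0.003  -0.0044]
A inner 275.25026200079054 230.07038527365125
A outer 291.8273331359709 264.91871342252927
B inner 211.56313459677676 96.18727066696908
knobtop 231.33207536444263 153.32004390613054
padc 303.20393662683705 353.89006880417577
```

View pics/s2.png

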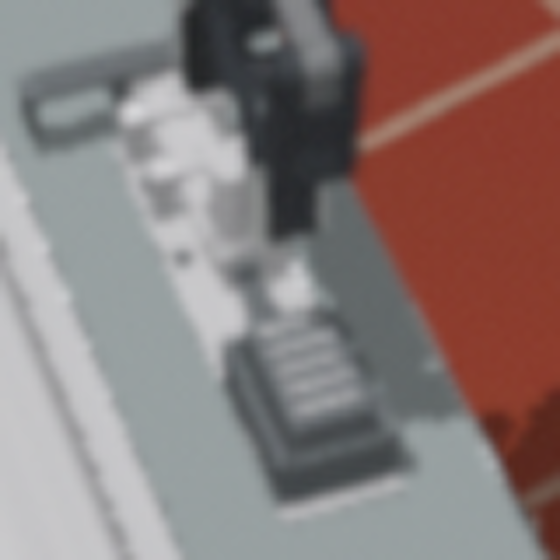

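The fingertip at (292,235) sits about 6 mm behind the TCP plane; the knob top is near (238,170) and the pad centre near (313,370), roughly 3 mm further to +y than I computed. I'll shift accordingly and descend in steps, watching the force.

```bash
python3 -m inch '[[0,-0.0045,0,-0.001,-0.003,-0.004,82],[0,0,0.008,0,0,0,82],[0,0,0.008,0,0,0,82],[0,0,0.006,0,0,0,82],[0,0,0,0,0,0,82],[0,0,0,0,0,0,82]]'
python3 -m inch '[[0,0,0.005,0,0,0,82],[0,0,0,0,0,0,82],[0,0,0,0,0,0,82]]'
python3 -m inch '[[0,0,0.003,0,0,0,82],[0,0,0,0,0,0,82],[0,0,0,0,0,0,82]]'
```

```text
time: 5.88
eef_pos: [0.5479, 0.0992, 0.2292]
eef_rot: [0.99, -0.139, -0.001, 0.0]
contact_force: [-0.7, 0.1, 0.0]
finger_gap: 0.679
grasp_force: 0.0
time: 6.13
eef_pos: [0.5482, 0.0993, 0.2251]
eef_rot: [0.99, -0.139, -0.0, -0.0]
contact_force: [0.3, -0.1, -0.0]
finger_gap: 0.678
grasp_force: 0.0
time: 6.38
eef_pos: [0.5482, 0.0993, 0.2221]
eef_rot: [0.99, -0.139, -0.0, -0.0]
contact_force: [-0.6, 0.1, 0.3]
finger_gap: 0.68
grasp_force: 0.0
```

```bash
for i in 1; do python3 -m inch '[[0,0,0.003,0,0,0,82],[0,0,0,0,0,0,82],[0,0,0,0,0,0,82]]'; done
python3 -m inch '[[0,0,0.002,0,0,0,82],[0,0,0,0,0,0,82],[0,0,0,0,0,0,82]]'
```

```text
time: 6.63
eef_pos: [0.5482, 0.0993, 0.219]
eef_rot: [0.99, -0.139, -0.0, -0.0]
contact_force: [0.9, -0.8, -0.8]
finger_gap: 0.681
grasp_force: 0.0
time: 6.88
eef_pos: [0.5484, 0.0993, 0.2182]
eef_rot: [0.99, -0.139, 0.001, -0.0]
contact_force: [-2.2, 0.4, 4.3]
finger_gap: 0.681
grasp_force: 2.2
```

```bash
python3 -m inch '[[0,0,0.002,0,0,0,82],[0,0,0.002,0,0,0,82],[0,0,0,0,0,0,82],[0,0,0,0,0,0,82]]'
python3 -m inch '[[0,0,0.002,0,0,0,82],[0,0,0.001,0,0,0,82],[0,0,0,0,0,0,82],[0,0,0,0,0,0,82]]'
```

```text
time: 7.22
eef_pos: [0.5484, 0.0994, 0.2144]
eef_rot: [0.99, -0.139, 0.001, -0.001]
contact_force: [-1.5, -0.3, 5.7]
finger_gap: 0.678
grasp_force: 3.0
time: 7.55
eef_pos: [0.5485, 0.0994, 0.2119]
eef_rot: [0.99, -0.139, 0.001, -0.001]
contact_force: [-1.3, 0.6, 7.8]
finger_gap: 0.68
grasp_force: 3.6
```

```bash
python3 -m inch '[[0,0,0.001,0,0,0,82],[0,0,0,0,0,0,82],[0,0,0,0,0,0,82]]'
python3 - <<'E'
from h import *
a=r.read_camera("scene")
cv2.imwrite("pics/s3.png",cv2.resize(a[180:260,270:350],None,fx=7,fy=7,interpolation=2)[:,:,::-1])
E
```

```text
time: 7.8
eef_pos: [0.5485, 0.0994, 0.2112]
eef_rot: [0.99, -0.139, 0.001, -0.001]
contact_force: [-2.2, 0.0, 8.0]
finger_gap: 0.675
grasp_force: 4.0
```

View pics/s3.png

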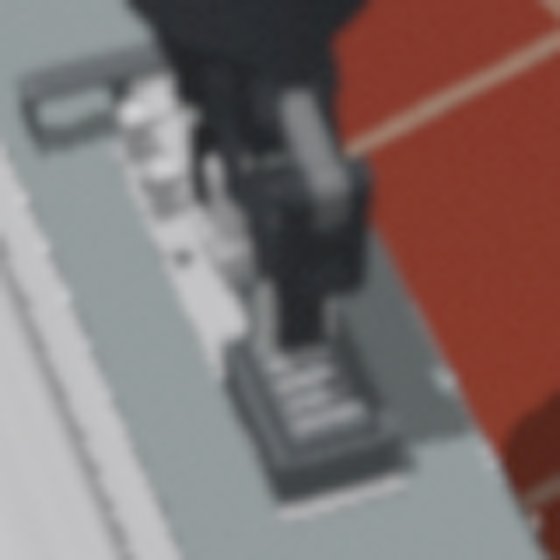

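The fingertip (300,340) stands on the near-knob end of the sunken pad, and the other finger is behind the knob at (215,170). I'll press a little more to find the bottom.

```bash
python3 -m inch '[[0,0,0.001,0,0,0,82],[0,0,0,0,0,0,82],[0,0,0,0,0,0,82]]'
```

```text
time: 8.1
eef_pos: [0.5485, 0.0994, 0.2111]
eef_rot: [0.99, -0.139, 0.002, -0.001]
contact_force: [-3.8, 0.1, 10.9]
finger_gap: 0.677
grasp_force: 5.4
```

Bottomed out. Now push the knob.

```bash
python3 -m inch '[[0,-0.003,0.0005,0,0,0,82],[0,-0.003,0,0,0,0,82],[0,0,0,0,0,0,82]]'
python3 -m inch '[[0,-0.003,0,0,0,0,82],[0,-0.003,0,0,0,0,82],[0,0,0,0,0,0,82]]'
```

```text
time: 8.35
eef_pos: [0.5502, 0.1029, 0.211]
eef_rot: [0.99, -0.14, 0.002, 0.001]
contact_force: [-5.2, -9.0, 13.0]
finger_gap: 0.679
grasp_force: 6.7
time: 8.6
eef_pos: [0.552, 0.1085, 0.211]
eef_rot: [0.99, -0.14, 0.002, 0.001]
contact_force: [-4.2, -8.9, 12.3]
finger_gap: 0.679
grasp_force: 6.5
```

```bash
python3 -m inch '[[0,-0.003,0,0,0,0,82],[0,-0.003,0,0,0,0,82],[0,-0.003,0,0,0,0,82],[0,0,0,0,0,0,82]]'
python3 -m inch '[[0,-0.003,0,0,0,0,82],[0,-0.003,0,0,0,0,82],[0,0,0,0,0,0,82]]'
python3 - <<'E'
from h import *
a=r.read_camera("scene")
cv2.imwrite("pics/s4.png",cv2.resize(a[180:260,270:350],None,fx=7,fy=7,interpolation=2)[:,:,::-1])
E
```

```text
time: 8.93
eef_pos: [0.5546, 0.1174, 0.211]
eef_rot: [0.99, -0.14, 0.002, 0.001]
contact_force: [-4.5, -8.8, 11.8]
finger_gap: 0.681
grasp_force: 6.2
time: 9.18
eef_pos: [0.5563, 0.1231, 0.211]
eef_rot: [0.99, -0.14, 0.002, 0.001]
contact_force: [-2.6, -7.8, 11.6]
finger_gap: 0.677
grasp_force: 6.2
```

View pics/s4.png

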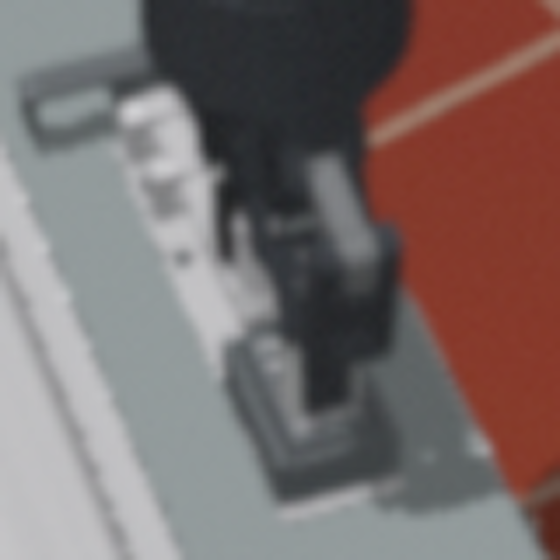

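The knob is now at about (245,270) and moving with the rear finger; the front finger (325,405) is still well on the pad.

```bash
python3 -m inch '[[0,-0.002,0,0,0,0,82],[0,-0.002,0,0,0,0,82],[0,0,0,0,0,0,82]]'
python3 -m inch '[[0,-0.002,0,0,0,0,82],[0,0,0,0,0,0,82]]'
python3 -m inch '[[0,-0.002,0,0,0,0,82],[0,0,0,0,0,0,82]]'
```

```text
time: 9.48
eef_pos: [0.5566, 0.1239, 0.2109]
eef_rot: [0.99, -0.142, 0.001, 0.004]
contact_force: [-8.7, -19.3, 13.0]
finger_gap: 0.678
grasp_force: 15.3
time: 9.65
eef_pos: [0.5566, 0.124, 0.2108]
eef_rot: [0.99, -0.143, 0.001, 0.006]
contact_force: [-10.9, -26.1, 14.9]
finger_gap: 0.678
grasp_force: 19.5
time: 9.82
eef_pos: [0.5567, 0.1241, 0.2108]
eef_rot: [0.99, -0.143, 0.0, 0.007]
contact_force: [-13.7, -32.8, 15.5]
finger_gap: 0.677
grasp_force: 23.8
```

Hard stop after about 25.7 mm of slide, as expected. I'll ease the push and then raise straight up.

```bash
python3 -m inch '[[0,0.004,0,0,0,0,82],[0,0,0,0,0,0,82]]'
python3 - <<'E'
from h import *
np.set_printoptions(precision=4,suppress=True)
r.read_camera("scene")
for d in r.landmark_of("knob","scene")[:2]: print(d["p"],world("scene",d["position"])[:3])
E
python3 -m inch '[[0,0,-0.003,0,0,0,82],[0,0,-0.003,0,0,0,82],[0,0,-0.003,0,0,0,82],[0,0,-0.003,0,0,0,82],[0,0,0,0,0,0,82],[0,0,0,0,0,0,82]]'
```

```text
time: 9.98
eef_pos: [0.5566, 0.1239, 0.2108]
eef_rot: [0.99, -0.142, 0.001, 0.003]
contact_force: [-8.1, -17.6, 12.9]
finger_gap: 0.68
grasp_force: 13.6
0.58 [0.5438 0.1029 0.2227]
time: 10.58
eef_pos: [0.5562, 0.1242, 0.2183]
eef_rot: [0.99, -0.142, -0.001, 0.004]
contact_force: [-3.6, -15.6, -0.5]
finger_gap: 0.679
grasp_force: 9.4
```

```bash
python3 -m inch '[[0,0,-0.004,0,0,0,82],[0,0,0,0,0,0,82],[0,0.004,0,0,0,0,82],[0,0.003,0,0,0,0,82],[0,0.002,0,0,0,0,82],[0,0,0,0,0,0,82]]'
python3 -m inch '[[0,0,-0.02,0,0,0,82],[0,0,-0.03,0,0,0,82],[0,0,-0.03,0,0,0,82],[-0.03,0,-0.02,0,0,0,82],[-0.04,0,-0.01,0,0,0,82],[-0.04,0,0,0,0,0,82],[-0.04,0,0,0,0,0,82],[0,0,0,0,0,0,82]]'
python3 - <<'E'
from h import *
np.set_printoptions(precision=4,suppress=True)
S=("eye","guide","knob","pad","jar_mid","beaker_mid","reagent_mid")
for c in ("scene","top"):
    a=r.read_camera(c); cv2.imwrite(f"pics/{c}5.png",a[...,::-1])
    for q in S:
        for d in r.landmark_of(q,c)[:1]: print(c,q,round(d["p"],2),world(c,d["position"])[:3])
    if c=="scene": cv2.imwrite("pics/s5.png",cv2.resize(a[170:270,250:370],None,fx=5,fy=5,interpolation=2)[:,:,::-1])
E
```

```text
time: 11.08
eef_pos: [0.5544, 0.1204, 0.2241]
eef_rot: [0.99, -0.139, 0.0, -0.0]
contact_force: [-0.2, 0.4, 0.1]
finger_gap: 0.675
grasp_force: 0.0
time: 11.75
eef_pos: [0.4053, 0.1634, 0.3365]
eef_rot: [0.991, -0.137, 0.001, -0.002]
contact_force: [-0.1, 0.3, 0.4]
finger_gap: 0.68
grasp_force: 0.0
scene eye 0.57 [0.5256 0.0081 0.2174]
scene guide 0.75 [0.5334 0.0493 0.2126]
scene knob 0.67 [0.5474 0.102  0.2226]
scene pad 0.53 [0.5609 0.1447 0.2217]
scene jar_mid 0.74 [0.5829 0.2788 0.2135]
scene beaker_mid 0.59 [ 0.4914 -0.0868  0.219 ]
scene reagent_mid 0.71 [0.3903 0.4557 0.0872]
top eye 0.84 [0.5188 0.0057 0.2158]
top guide 0.93 [0.5295 0.0509 0.2096]
top knob 0.57 [0.5466 0.1042 0.225 ]
top pad 0.57 [0.5561 0.1431 0.2195]
top jar_mid 0.56 [0.5787 0.2728 0.2175]
top beaker_mid 0.62 [ 0.4867 -0.0956  0.2175]
top reagent_mid 0.62 [0.3877 0.4565 0.0853]
```

View pics/s5.png

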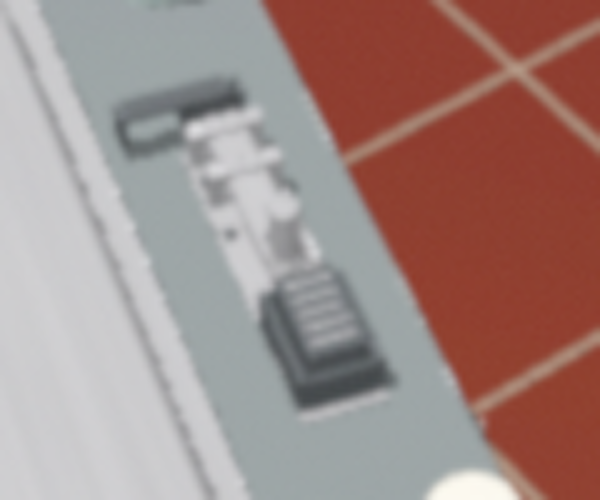

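The eye is now empty of the bar, the knob (285,215) stands next to the pad, and the pad looks raised. I'll check the pad against the first picture by image registration.

Run:
```python
import cv2,numpy as np
for c,(x0,y0,x1,y1) in (("scene",(309,226,320,238)),("top",(294,207,312,221))):
    a=cv2.imread(f"pics/{c}0.png",0);b=cv2.imread(f"pics/{c}5.png",0)
    t=a[y0:y1,x0:x1]; s=b[y0-6:y1+6,x0-6:x1+6]
    R=cv2.matchTemplate(s,t,cv2.TM_CCOEFF_NORMED); _,m,_,l=cv2.minMaxLoc(R); print(c,m,np.array(l)-6, np.abs(a.astype(int)-b)[y0:y1,x0:x1].mean())
from h import *
m=r.camera_model("scene");V=np.array(m["view"]);f=240/np.tan(np.radians(m["vfov"])/2)
for z in(.223,.216):
    p=V@[.561,.1435,z,1]; print(m["cx"]-f*p[0]/p[2],m["cy"]+f*p[1]/p[2])
```

```text
scene 0.9978218674659729 [0 0] 0.9924242424242424
top 0.3212006092071533 [-4 -1] 23.98015873015873
313.31484808954815 230.55572411488225
313.3609865903322 232.74884812377087
```

The pad is back at its raised position (zero shift, correlation 0.998). The bolt is drawn about 24 mm, and the jar, beaker and bottle are where they were.

```bash
python3 -c "
from bench import r
print(r.job_done())"
```

```text
the job is handed in; nothing more can be done
None
```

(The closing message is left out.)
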